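Strip the assembly carriage and put everything in its own place

ROBOT

A 6-joint arm with a two-finger parallel gripper is mounted at the origin on the work surface. World frame = base frame: x ahead of the robot, y to its left, z up, the work surface at z = 0. Lengths are in m, angles in rad, forces in N, time in s.
With the tool pointing down it reaches from about 0.375 to 0.9 m from the base axis. Payload 3.1 kg.
Tool frame: the origin (TCP) lies between the finger pads; the fingertips stand 11 mm ahead of it and the grasp point (between the pads) lies 8 mm behind it; z points along the fingers, y is the line along which they close (so a half turn about z gives the same grasp; the last joint's range is limited). The gripper opens to 87 mm and grips with 3 to 60 N. Pads are 19 mm wide; open, the fingers measure 117 mm over their backs; the gripper's body (75 mm by 190 mm) begins 51 mm behind the grasp point.
Start: joints at [-1.494, 0.527, 1.433, -0, 1.181, -0.178], TCP at [0.158, -0.605, 0.234] pointing down, gripper open.
Joint ranges: [-3.08, 3.08], [-0.75, 2.2], [0.22, 2.44], [-1.43, 4.57], [0, 2.65], [-2.85, 2.85]. Speed limits (rad/s): [2.79, 2.79, 3.14, 3.14, 3.14, 3.14].

INTERFACE

Orientations are given as a unit quaternion [x, y, z, w].
In Python, from rig import get_obs, camera, hand_in gives the robot as it stands.
- The arm moves only by the shell command python3 -m pendant 'ROWS' [FORCE]. ROWS is JSON, a list that holds one entry, the list of rows, each a list of 7 numbers: the shift along the tool's x, y, z in m, then the turn, a rotation vector about the tool's x, y, z in degrees, then the opening, from 0 (shut) to 1 (fully open). In form: [[[x, y, z, ax, ay, az, fingers], ...]]. A call has exactly 5 rows; each row shifts and turns the commanded pose from where the row before left it, along the tool's axes as they then stand; what a row does not reach is not made up. A row lasts 1/8 s, in which the tool goes at most 62.5 mm and 10.7 degrees, less where a joint would pass 70% of its speed; a pose out of reach is approached as far as the arm can. A call with a gripper value outside its range is refused whole. The fingers move at their own pace and stop on an object; FORCE is the grip in N (left out, the last holds). Time passes only in rows, so rows that do not move let the fingers close, or fill a call up. It gives the time, the measured TCP pose, the force, the opening and the grip force at its end, in the units of the state.
- get_obs(): the state, without advancing time (a new reading comes with each control period).
- camera(name): name is "scene" or "top"; returns a dict with "img" (480x640x3 uint8, red, green, blue), "intrinsics" (3x3 intrinsics, pixels), "k1" (the pictures are not rectified: a ray, as slopes to the right and down, at radius r is drawn at 1 + k1 r^2 times it, then the intrinsics apply), "R" (3x3) and "t" (3): a world point X has camera coordinates R X + t. Camera axes: x right, y down, z forward; pixel columns grow to the right and rows downward; lengths in m; the calibration is good to about 2 mm. A picture is of the moment at which its call begins. There is no depth.
- hand_in(): hands the job in; it is judged then, once.
The state is a dict: "time": time; "q": joint angles; "joint_velocities": joint speeds; "joint_torque": joint torques, N m; "position": TCP position; "tool_rot": TCP orientation; "ft_force": force on the tool from outside, world axes, zero at the start; "moment": the same for the moment, N m; "grip_width": finger opening in m; "grip_force": force on a finger pad.
Only numpy, scipy, OpenCV 4.12 (cv2) and the standard library are available. Lean on these libraries where they do the work, as an engineer would, in place of code of your own. Each camera call takes 0.05 s, during which the arm holds its last target. There are 200 camera calls.

TASK

Take the stack on the T-slot rail apart from the top down, one thing at a time: the black knob goes into the small round dish, the steel thermostat can into the large round dish, and the finned heat sink flat into the rectangular tray. Then slide the bare carriage along the rail to its open end, lift it off there and stand it on its foot in the open-ended channel of the dock, centred and in line with it. Set each thing down rather than dropping it, and leave all of them upright, released and at rest.

Things in the scene. Friction and masses are not known exactly. Their poses are not given: they have to be found in the camera images.
- knob: Black plastic control knob, top of the stack. Round: skirt 40 mm diameter and 7 mm high, above it a straight grip 30 mm in diameter up to 26 mm total height. Origin: centre of its underside, z up. 40 g.
- thermostat: Plain steel can under the knob: upright cylinder 52 mm in diameter, 30 mm high, flat top. Origin: centre of its underside, z up. About 0.12 kg.
- heat_sink: Aluminium finned heat sink under the can: 90 mm (its x, along the fins) by 60 mm (its y) by 25 mm high. Origin: centre of its underside, z up. It lies loose on the carriage. About 0.18 kg.
- carriage: Dark anodised carriage (0.25 kg), bottom of the stack, captive in the rail. Plate 110 (x) x 50 (y) mm, underside 18 mm and top 32 mm above the origin, lies on the rail's top. Under its middle a T foot 40 mm long (x): neck 12 mm wide, flange 28 mm wide, 8 mm high. Origin: centre of the foot's underside, z up. Slides freely, 4 mm side play; lifts off only with the whole foot past the open end.
- rail: Aluminium T-slot rail fixed to the bench, 240 mm long (x from -120 to +120 mm), 50 mm wide (y), 36 mm high. Slot along x 20 mm wide between lips 8 mm thick; 36 mm wide below them, floor at 16 mm. Open at the +x end, closed by a black cap at the -x end. Origin: centre of its underside, z up.
- small_dish: Place of the knob: small round grey dish fixed to the bench, inside diameter 60 mm, outside 68 mm, inner floor at 4 mm, rim at 10 mm. Origin: centre of its underside, z up.
- large_dish: Place of the thermostat can: large round grey dish fixed to the bench, inside diameter 72 mm, outside 80 mm, inner floor at 4 mm, rim at 10 mm. Origin: centre of its underside, z up.
- tray: Place of the heat sink: rectangular grey tray with four walls, fixed to the bench, inside 110 mm (x) by 80 mm (y), outside 118 by 88 mm, inner floor at about 4 mm, rim at 10 mm; the heat sink's long side goes along x, either way round. Origin: centre of its underside, z up.
- dock: Place of the carriage: grey channel fixed to the bench, 130 mm long (x) by 60 mm wide (y), open at both ends, inner floor at 4 mm, two side ribs along x, tops at 10 mm, 48 mm apart inside. The carriage's foot stands on the floor between the ribs, its x along the dock's x, either way round. Origin: centre of its underside, z up.
There are look-alikes about, which are no part of the job. What is shaped like the knob but orange or pink is not meant.

How it is judged:
By the outcome, as a careful person would: the job done as asked, in the order asked, and still so for the second after the job is handed in, with the robot touching nothing.
It also fails if it takes over 114 s, if anything falls off the work surface, if the arm or the gripper's body presses on something with over 40 N, if the wrist force passes 120 N, or if a joint passes its speed limit or range.

## Working session

There is one attempt and no reset: what is moved stays moved. The work goes in short steps, Python scripts to look and compute and a shell command to move; the robot and the scene stay as the last step left them, time stands still between calls to the robot, and variables do not carry over. Pictures are saved under pics/ and viewed, at most 14 in all, crops included, and the job is handed in when it is done.

```bash
mkdir -p pics; cat > h.py <<'E'
import numpy as np, cv2
from rig import get_obs, camera
def ray(c,u,v):
    K=np.array(c["intrinsics"]);R=np.array(c["R"]);t=np.array(c["t"])
    d=np.array([(u-K[0,2])/K[0,0],(v-K[1,2])/K[1,1]]);s=d.copy()
    for _ in range(20): s=d/(1+c["k1"]*(s@s))
    return -R.T@t, R.T@np.array([s[0],s[1],1.])
def onz(c,u,v,z):
    o,d=ray(c,u,v); return o+d*(z-o[2])/d[2]
def proj(c,X):
    p=np.array(c["R"])@np.array(X)+np.array(c["t"]);s=p[:2]/p[2];s=s*(1+c["k1"]*(s@s));K=np.array(c["intrinsics"])
    return s[0]*K[0,0]+K[0,2],s[1]*K[1,1]+K[1,2]
def save(c,n): cv2.imwrite("pics/"+n,np.array(c["img"])[:,:,::-1])
E
python3 - <<'E'
from h import *
for n in("top","scene"):
    c=camera(n);save(c,n+"0.png");o,_=ray(c,320,240);print(n,o.round(3),onz(c,320,240,0).round(3),c["k1"],c["intrinsics"])
    import pickle;pickle.dump(c,open(n+"0.pkl","wb"))
print(get_obs())
E
```

```text
top [0.446 0.014 0.787] [ 0.559 -0.036  0.   ] -0.11128075261331037 [[465.15853056   0.         309.18489862]
 [  0.         465.15853056 242.11167594]
 [  0.           0.           1.        ]]
scene [ 0.962 -0.426  0.475] [0.436 0.1   0.   ] -0.13182696855863577 [[495.11230804   0.         317.5818312 ]
 [  0.         495.11230804 239.70559677]
 [  0.           0.           1.        ]]
{'time': 0.1, 'q': array([-1.49350371e+00,  5.28391130e-01,  1.43380246e+00, -1.50032995e-05,
        1.18140023e+00, -1.78495885e-01]), 'joint_velocities': array([ 0.00170503, -0.0035164 , -0.00274018,  0.00100832, -0.00187192,
       -0.0006311 ]), 'joint_torque': array([-2.19989870e-04, -4.40983593e+01, -1.77150106e+01,  6.35708473e-02,
        5.34172053e-02, -3.79485004e-05]), 'position': array([ 0.15810578, -0.60399429,  0.23264946]), 'tool_rot': array([ 9.91831812e-01,  1.27548642e-01,  4.36813116e-05, -9.99655334e-04]), 'ft_force': array([-0.95994616,  0.36068905, -0.12206323]), 'moment': array([ 0.00642577, -0.06204308, -0.01550158]), 'grip_force': 0.0, 'grip_width': 0.08708572233647938}
```

View pics/top0.png

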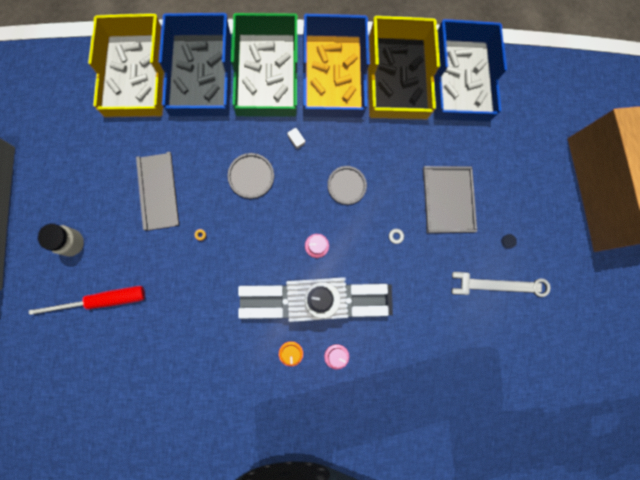

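View pics/scene0.png

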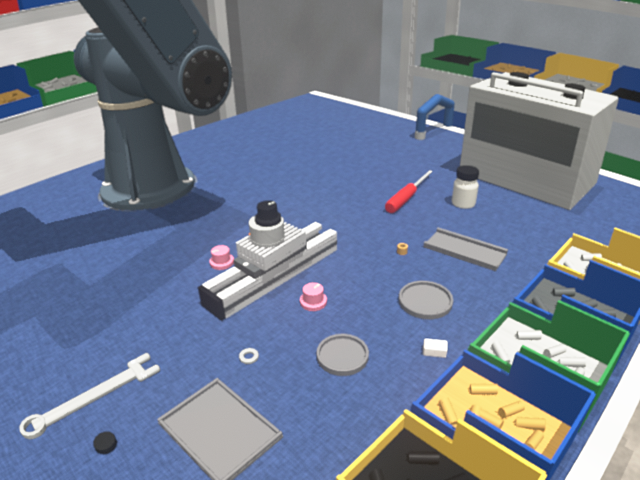

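The top view shows the stack (knob at 320,298) on the rail (238–390, 300), black cap on its right and open end on the left. It also shows the small dish (347,185), large dish (250,175), tray (450,198) and dock (157,190). The knob-shaped candidates are black (320,298), orange (290,353), pink (317,245) and pink (337,357). Only the black one on top of the stack fits, and the black disc at (509,241) is flat. I'll confirm this in a crop.

```bash
python3 - <<'E'
from h import *
import pickle
c=pickle.load(open("top0.pkl","rb"));im=np.array(c["img"])
hsv=cv2.cvtColor(im,cv2.COLOR_RGB2HSV)
m=((hsv[...,1]<60)&(hsv[...,2]>70)).astype(np.uint8)*255
m[:120]=0
cs,_=cv2.findContours(m,cv2.RETR_EXTERNAL,cv2.CHAIN_APPROX_NONE)
for k in cs:
    if cv2.contourArea(k)<300: continue
    x,y,w,h=cv2.boundingRect(k)
    for z in (0.010,0.036):
        P=np.array([onz(c,u,v,z)[:2] for u,v in k[:,0].astype(float)])
        r=cv2.minAreaRect((P*1000).astype(np.float32));print((x,y,w,h),z,"rect c",np.round(r[0],1),"size",np.round(r[1],1),"ang",round(r[2],1))
cv2.imwrite("pics/crop0.png",cv2.resize(im[240:370,220:410,::-1],None,fx=4.2,fy=4.2,interpolation=cv2.INTER_CUBIC))
E
```

```text
(238, 278, 154, 44) 0.01 rect c [457.6 -26.4] size [ 69.1 256.3] ang 3.1
(238, 278, 154, 44) 0.036 rect c [457.2 -25. ] size [ 66.8 247.7] ang 3.1
(452, 272, 99, 25) 0.01 rect c [ 481.2 -351.3] size [180.   38.1] ang 87.9
(452, 272, 99, 25) 0.036 rect c [ 480.  -339.1] size [174.   36.9] ang 87.9
(52, 225, 31, 32) 0.01 rect c [553.4 392.4] size [49.7 49.9] ang 75.4
(52, 225, 31, 32) 0.036 rect c [549.9 379.8] size [48.  48.2] ang 75.4
(423, 166, 54, 67) 0.01 rect c [ 631.  -264.1] size [119.   89.8] ang 1.2
(423, 166, 54, 67) 0.036 rect c [ 624.9 -254.8] size [115.   86.8] ang 1.2
(328, 166, 39, 39) 0.01 rect c [653.7 -83.2] size [66.1 67.8] ang 89.5
(328, 166, 39, 39) 0.036 rect c [646.8 -80. ] size [63.9 65.6] ang 89.5
(228, 153, 46, 46) 0.01 rect c [669.5  83.4] size [80.2 77.6] ang 0.6
(228, 153, 46, 46) 0.036 rect c [662.  81.] size [77.5 75. ] ang 0.6
(136, 152, 43, 78) 0.01 rect c [642.3 244. ] size [132.1  61.9] ang 8.6
(136, 152, 43, 78) 0.036 rect c [635.7 236.3] size [127.7  59.9] ang 8.6
```

View pics/crop0.png

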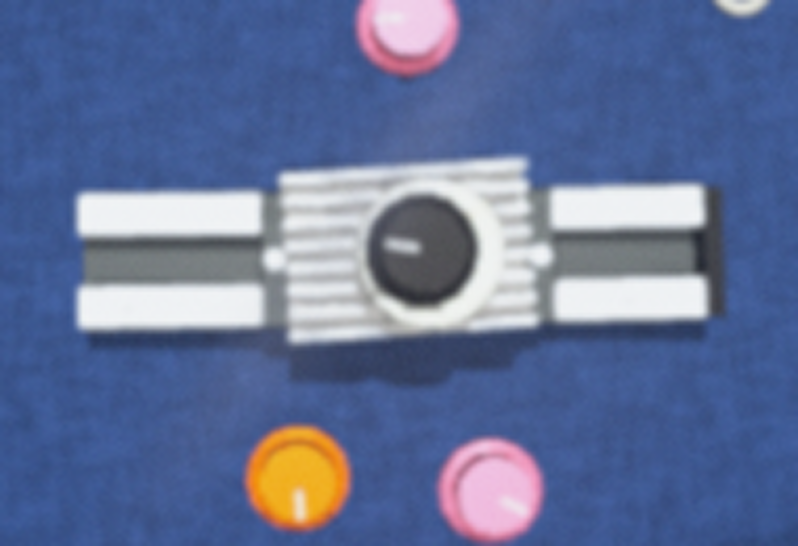

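The enlarged crop confirms it: the black knob with its white pointer sits on the steel can, on the fins, on the carriage. The nearby orange and pink ones stand on the bench. The black cap is at the right (−y) end and the slot is open at the left (+y) end.

```bash
python3 - <<'E'
from h import *
import pickle
c=pickle.load(open("top0.pkl","rb"));im=np.array(c["img"]);s=pickle.load(open("scene0.pkl","rb"))
g=lambda a,b:(220+(a+.5)/4.2-.5,240+(b+.5)/4.2-.5)
W=lambda a,b,z:onz(c,*g(a,b),z)[:2]*1000
L=[W(77,192,.036),W(77,330,.036)];R=[W(705,183,.036),W(705,318,.036),W(722,186,.036),W(722,317,.036)]
print("rail",np.round(L+R,1)); a,b=np.mean(L,0),np.mean(R[2:],0); d=a-b;print("ctr",(a+b)/2,"len",np.hypot(*d),"yaw",np.degrees(np.arctan2(d[1],d[0])))
H=np.array([W(280,172,.075),W(527,158,.075),W(537,328,.075),W(290,343,.075)]);print("sink",H.round(1),H.mean(0)); d=(H[0]+H[3]-H[1]-H[2])/2;print(np.hypot(*d),"yaw",np.degrees(np.arctan2(d[1],d[0])),np.hypot(*(H[0]-H[3])))
print("plate ends",W(262,260,.05),W(552,252,.05))
hsv=cv2.cvtColor(im,cv2.COLOR_RGB2HSV);gr=hsv[...,2]
m=np.zeros_like(gr);m[282:318,303:337]=(gr[282:318,303:337]<110)*255
k=max(cv2.findContours(m,0,1)[0],key=cv2.contourArea);(u,v),r=cv2.minEnclosingCircle(k);print("knob px",u,v,r)
for z in(.112,.131):
    print(onz(c,u,v,z)[:2]*1000,r*2*(0.787-z)/465*1000)
# knob in the scene: top face, dark blob
si=np.array(s["img"]);sg=si.max(2);q=np.zeros_like(sg);q[195:235,245:290]=(sg[195:235,245:290]<70)*255
k=max(cv2.findContours(q,0,1)[0],key=cv2.contourArea);print("scene blob",cv2.boundingRect(k)); x,y,w,h=cv2.boundingRect(k)
X=onz(c,u,v,.118);print("pred",proj(s,X),proj(s,[X[0],X[1],.105]),proj(s,[X[0],X[1],.131]))
# can circle
m=np.zeros_like(gr);sub=(slice(276,325),slice(298,345))
cv2.imwrite("pics/scrop.png",cv2.resize(si[190:310,190:350,::-1],None,fx=4.5,fy=4.5,interpolation=cv2.INTER_CUBIC))
E
```

```text
rail [[ 479.7   98.3]
 [ 427.3   97.6]
 [ 482.9 -143.9]
 [ 430.9 -142.8]
 [ 481.7 -150.5]
 [ 431.2 -149.4]]
ctr [454.96183095 -26.00822025] len 247.96402567638813 yaw 90.68641615236857
sink [[485.3  20.3]
 [490.3 -70. ]
 [428.6 -72.9]
 [423.6  16.6]] [456.93461483 -26.50310897]
90.01612205912991 yaw 93.1905759121058 61.77201917325004
plate ends [453.67138239  27.19934566] [456.36717894 -81.96232918]
knob px 320.0932312011719 299.44915771484375 12.883155822753906
[455.90967735 -28.94020398] 37.4027104531565
[455.6309098  -27.74528041] 36.349893418178766
scene blob (256, 203, 24, 23)
pred (np.float64(267.17107836790456), np.float64(212.3389732748384)) (np.float64(267.8404234586519), np.float64(219.93548844569787)) (np.float64(266.4924523712691), np.float64(204.60175484112244))
```

View pics/scrop.png

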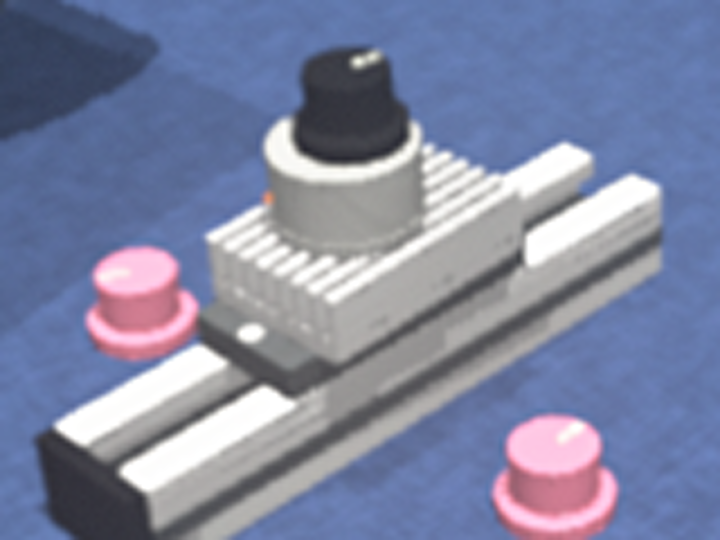

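In the scene crop the knob's top centre is at about (345,65), which is (266.6,204.5) in full pixels. The top-view estimate predicts (266.5,204.6), so the stack position is consistent. Now I'll move above the stack.

```bash
cat > st.py <<'E'
# state, and shift to a target in tool axes: python3 st.py X Y Z(mm) [yaw deg]
import sys
from h import *
from scipy.spatial.transform import Rotation as Ro
o=get_obs();R=Ro.from_quat(o["tool_rot"]).as_matrix();p=o["position"]*1000
yaw=np.degrees(np.arctan2(R[1,0],R[0,0]))
print("t%.2f"%o["time"],"p",p.round(1),"yaw %.2f"%yaw,"down",R[:,2].round(3),"F",o["ft_force"].round(1),"w%.1f gf%.1f"%(o["grip_width"]*1000,o["grip_force"]),"q1,6",o["q"][[0,5]].round(2))
if len(sys.argv)>3:
    a=list(map(float,sys.argv[1:]));print("shift mm",(R.T@(np.array(a[:3])-p)).round(1),"az",round(yaw-a[3],2) if len(a)>3 else "")
E
P="python3 -m pendant"
$P '[[[0.0362,-0.0401,0,0,0,0,1],[0.0362,-0.0401,0,0,0,0,1],[0.0362,-0.0401,0,0,0,0,1],[0.0362,-0.0401,0,0,0,0,1],[0.0362,-0.0401,0,0,0,0,1]]]'
$P '[[[0.0362,-0.0401,0,0,0,0,1],[0.0362,-0.0401,0,0,0,0,1],[0.0362,-0.0401,0,0,0,0,1],[0.0362,-0.0401,0,0,0,0,1],[0.0362,-0.0401,0,0,0,0,1]]]'
$P '[[[0.0362,-0.0401,0,0,0,0,1],[0.0362,-0.0401,0,0,0,0,1],[0,0,0,0,0,-9.5,1],[0,0,0,0,0,-9.5,1],[0,0,0,0,0,-9.5,1]]]'
$P '[[[0,0,0,0,0,-9.5,1],[0,0,0,0,0,-9.5,1],[0,0,0,0,0,-9.5,1],[0,0,0,0,0,-9.5,1],[0,0,0,0,0,-9.5,1]]]'
python3 st.py 455.8 -28.5 124 91
```

```text
time: 0.72
position: [0.283, -0.3631, 0.2333]
tool_rot: [0.992, 0.127, 0.0, -0.0]
ft_force: [1.2, -0.3, -0.4]
grip_width: 0.087
grip_force: 0.0
time: 1.35
position: [0.4074, -0.1235, 0.2335]
tool_rot: [0.992, 0.127, 0.0, 0.0]
ft_force: [0.8, -1.0, 0.3]
grip_width: 0.0872
grip_force: 0.0
time: 1.98
position: [0.4564, -0.0287, 0.2332]
tool_rot: [0.929, 0.371, -0.0, -0.0]
ft_force: [0.0, 0.3, 0.1]
grip_width: 0.087
grip_force: 0.0
time: 2.6
position: [0.4563, -0.0291, 0.2333]
tool_rot: [0.701, 0.713, -0.0, -0.0]
ft_force: [0.0, -0.5, -0.2]
grip_width: 0.0868
grip_force: 0.0
t2.60 p [456.3 -29.1 233.3] yaw 90.97 down [-0.001  0.    -1.   ] F [ 0.  -0.5 -0.2] w86.8 gf0.0 q1,6 [-0.31 -0.33]
shift mm [  0.5  -0.4 109.3] az -0.03
```

```bash
P="python3 -m pendant"
$P '[[[0,0,0.04,0,0,0,1],[0,0,0.03,0,0,0,1],[0,0,0.02,0,0,0,1],[0,0,0.01,0,0,0,1],[0,0,0.009,0,0,0,1]]]'
$P '[[[0,0,0,0,0,0,0.3],[0,0,0,0,0,0,0.2],[0,0,0,0,0,0,0.1],[0,0,0,0,0,0,0],[0,0,0,0,0,0,0]]]' 12
$P '[[[0,0,0,0,0,0,0],[0,0,0,0,0,0,0],[0,0,-0.005,0,0,0,0],[0,0,-0.02,0,0,0,0],[0,0,-0.03,0,0,0,0]]]'
python3 st.py 653.7 -83.2 83 91
```

```text
time: 3.22
position: [0.4569, -0.0293, 0.1243]
tool_rot: [0.703, 0.711, 0.0, 0.0]
ft_force: [0.8, -1.0, 0.9]
grip_width: 0.0873
grip_force: 0.0
time: 3.85
position: [0.4568, -0.0292, 0.1248]
tool_rot: [0.703, 0.711, 0.0, 0.0]
ft_force: [-0.2, -0.4, -0.4]
grip_width: 0.0451
grip_force: 0.0
time: 4.47
position: [0.4558, -0.029, 0.1796]
tool_rot: [0.703, 0.711, -0.001, -0.001]
ft_force: [0.2, -0.5, -0.3]
grip_width: 0.0292
grip_force: 13.5
t4.47 p [455.8 -29.  179.6] yaw 90.65 down [-0.003  0.001 -1.   ] F [ 0.2 -0.5 -0.3] w29.2 gf13.5 q1,6 [-0.31 -0.32]
shift mm [-56.6 197.5  96.1] az -0.35
```

```bash
P="python3 -m pendant"
$P '[[[-0.0142,0.0494,0,0,0,0,0],[-0.0142,0.0494,0,0,0,0,0],[-0.0142,0.0494,0,0,0,0,0],[-0.0142,0.0494,0,0,0,0,0],[0,0,0.03,0,0,0,0]]]'
$P '[[[0,0,0.05,0,0,0,0],[0,0,0.04,0,0,0,0],[0,0,0.015,0,0,0,0],[0,0,0.005,0,0,0,0],[0,0,0,0,0,0,0]]]'
python3 st.py 653.7 -83.2 24.3 91
python3 - <<'E'
from h import *
s=camera("scene");save(s,"s1.png")
print([np.round(proj(s,[.6537,-.0832,z])) for z in(.0,.03)])
cv2.imwrite("pics/s1c.png",cv2.resize(np.array(s["img"])[230:420,240:450,::-1],None,fx=2.8,fy=2.8))
E
```

```text
time: 5.1
position: [0.6613, -0.086, 0.1521]
tool_rot: [0.703, 0.711, 0.003, 0.005]
ft_force: [-0.9, 0.7, -1.1]
grip_width: 0.0292
grip_force: 13.5
time: 5.72
position: [0.6559, -0.084, 0.0408]
tool_rot: [0.703, 0.711, 0.001, 0.001]
ft_force: [-0.2, -0.2, -0.3]
grip_width: 0.0295
grip_force: 13.5
t5.72 p [655.9 -84.   40.8] yaw 90.66 down [ 0.002 -0.001 -1.   ] F [-0.2 -0.2 -0.3] w29.5 gf13.5 q1,6 [-0.3  -0.31]
shift mm [ 0.8 -2.2 16.5] az -0.34
[array([341., 356.]), array([341., 340.])]
```

View pics/s1c.png

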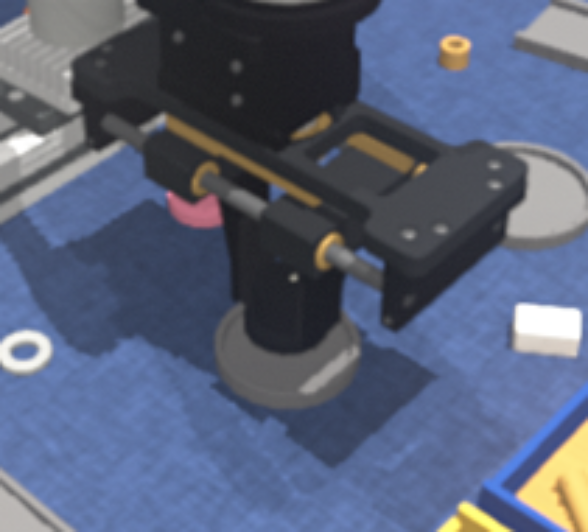

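The knob hangs over the small dish (rim centre at about 342,357 in full pixels), matching the estimate. I'll lower it and release.

```bash
P="python3 -m pendant"
$P '[[[0.0008,-0.0022,0.007,0,0,0,0],[0,0,0.004,0,0,0,0],[0,0,0.003,0,0,0,0],[0,0,0.002,0,0,0,0],[0,0,0.0005,0,0,0,0]]]'
python3 st.py 653.7 -83.2 24.3 91
```

```text
time: 6.4
position: [0.6526, -0.0829, 0.0237]
tool_rot: [0.703, 0.711, -0.0, -0.0]
ft_force: [-1.2, 0.3, 6.2]
grip_width: 0.0296
grip_force: 13.9
t6.40 p [652.6 -82.9  23.7] yaw 90.66 down [-0.  0. -1.] F [-1.2  0.3  6.2] w29.6 gf13.9 q1,6 [-0.3  -0.31]
shift mm [-0.3  1.  -0.6] az -0.34
```

```bash
P="python3 -m pendant"
$P '[[[0,0,0,0,0,0,0.55],[0,0,0,0,0,0,0.55],[0,0,0,0,0,0,0.55],[0,0,-0.01,0,0,0,0.6],[0,0,-0.03,0,0,0,0.8]]]'
$P '[[[0,0,-0.06,0,0,0,1],[0,0,-0.06,0,0,0,1],[0,0,-0.03,0,0,0,1],[0.04,0,0,0,0,0,1],[0.06,0,0,0,0,0,1]]]'
python3 st.py 455.8 -28.5 200 92
python3 - <<'E'
from h import *
a=camera("top");s=camera("scene")
A=np.array(a["img"]);S=np.array(s["img"])
t=cv2.resize(A[150:340,220:400,::-1],(540,570));r=cv2.resize(S[190:400,190:390,::-1],(540,567))
cv2.imwrite("pics/2.png",cv2.resize(np.hstack([t[:567],r]),(800,420)))
save(a,"a2.png");save(s,"s2.png")
print(proj(a,[.4558,-.0285,.105]),proj(s,[.4558,-.0285,.105]))
E
```

```text
time: 7.02
position: [0.6513, -0.0826, 0.0621]
tool_rot: [0.703, 0.711, -0.001, -0.002]
ft_force: [-1.0, -0.1, 0.6]
grip_width: 0.0559
grip_force: 0.0
time: 7.65
position: [0.6522, 0.0163, 0.2147]
tool_rot: [0.704, 0.71, 0.001, 0.001]
ft_force: [1.2, 0.2, -0.6]
grip_width: 0.0866
grip_force: 0.0
t7.65 p [652.2  16.3 214.7] yaw 90.44 down [ 0.003 -0.001 -1.   ] F [ 1.2  0.2 -0.6] w86.6 gf0.0 q1,6 [-0.15 -0.15]
shift mm [ -43.2 -196.8   14.2] az -1.56
(np.float64(319.49229110206716), np.float64(299.5968641848363)) (np.float64(267.8629155837796), np.float64(219.91483193187142))
```

View pics/2.png

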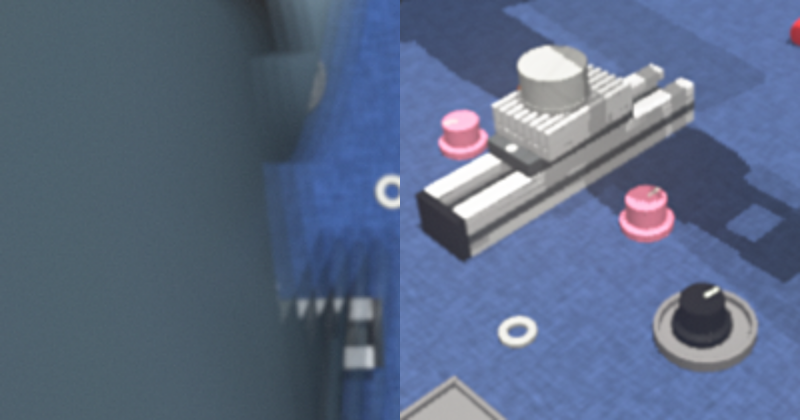

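The composite shows the knob upright inside the small dish. The can top in the scene camera is at about (266.5,223); I'll refine its position from both views.

```bash
python3 - <<'E'
from h import *
import pickle
c=pickle.load(open("top0.pkl","rb"));s=pickle.load(open("scene0.pkl","rb"))
print(onz(c,322.6,301.4,.105),onz(s,266.5,223,.105))
S=cv2.imread("pics/s2.png")
cv2.imwrite("pics/can.png",cv2.resize(S[205:255,240:295],None,fx=10,fy=10,interpolation=cv2.INTER_CUBIC))
E
```

```text
[ 0.45316416 -0.03303278  0.105     ] [ 0.46120885 -0.03580061  0.105     ]
```

View pics/can.png

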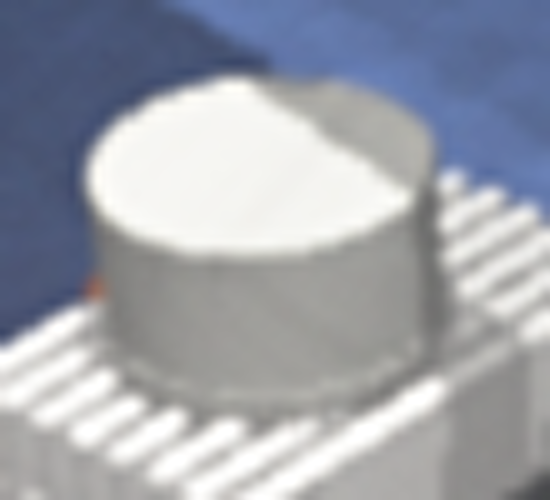

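The can's top ellipse spans columns 87–435 and rows 75–255 of the crop, so its centre is at about (265.6,221.1).

```bash
python3 - <<'E'
from h import *
import pickle
s=pickle.load(open("scene0.pkl","rb"));print(onz(s,265.65,221.1,.105))
E
python3 st.py 455.5 -33 130 92
```

```text
[ 0.45600942 -0.0330201   0.105     ]
t7.75 p [650.5  22.9 213.9] yaw 90.97 down [-0.     0.003 -1.   ] F [0.3 0.7 0.3] w86.8 gf0.0 q1,6 [-0.14 -0.16]
shift mm [ -52.8 -195.9   83.8] az -1.03
```

```bash
P="python3 -m pendant"
$P '[[[-0.0132,-0.049,0,0,0,0,1],[-0.0132,-0.049,0,0,0,0,1],[-0.0132,-0.049,0,0,0,0,1],[-0.0132,-0.049,0,0,0,0,1],[0,0,0.03,0,0,0,1]]]'
$P '[[[0,0,0.03,0,0,0,1],[0,0,0.02,0,0,0,1],[0,0,0.004,0,0,0,1],[0,0,0,0,0,0,1],[0,0,0,0,0,0,1]]]'
python3 st.py 455.5 -33 96 91
```

```text
time: 8.38
position: [0.4538, -0.0387, 0.1849]
tool_rot: [0.704, 0.711, 0.0, 0.001]
ft_force: [0.6, -1.5, 0.2]
grip_width: 0.087
grip_force: 0.0
time: 9.0
position: [0.4569, -0.0382, 0.1299]
tool_rot: [0.703, 0.711, 0.0, 0.001]
ft_force: [0.2, 0.5, 0.9]
grip_width: 0.0868
grip_force: 0.0
t9.00 p [456.9 -38.2 129.9] yaw 90.67 down [ 0.002 -0.001 -1.   ] F [0.2 0.5 0.9] w86.8 gf0.0 q1,6 [-0.33 -0.34]
shift mm [ 5.3 -1.4 33.9] az -0.33
```

```bash
P="python3 -m pendant"
$P '[[[0.0053,-0.0014,0.01,0,0,0,1],[0,0,0.012,0,0,0,1],[0,0,0.008,0,0,0,1],[0,0,0.004,0,0,0,1],[0,0,0,0,0,0,0.7]]]' 25
$P '[[[0,0,0,0,0,0,0.5],[0,0,0,0,0,0,0.4],[0,0,0,0,0,0,0.3],[0,0,0,0,0,0,0.3],[0,0,0,0,0,0,0.3]]]'
python3 st.py 455.5 -33 96 91
```

```text
time: 9.62
position: [0.4545, -0.0327, 0.0946]
tool_rot: [0.703, 0.711, -0.0, -0.0]
ft_force: [-0.4, 0.5, -0.8]
grip_width: 0.083
grip_force: 0.0
time: 10.25
position: [0.455, -0.0328, 0.0952]
tool_rot: [0.703, 0.711, 0.0, 0.0]
ft_force: [0.5, -0.3, 1.3]
grip_width: 0.0507
grip_force: 25.0
t10.25 p [455.  -32.8  95.2] yaw 90.65 down [ 0.001 -0.    -1.   ] F [ 0.5 -0.3  1.3] w50.7 gf25.0 q1,6 [-0.32 -0.33]
shift mm [-0.2  0.5 -0.8] az -0.35
```

```bash
P="python3 -m pendant"
$P '[[[0,0,-0.005,0,0,0,0.3],[0,0,-0.02,0,0,0,0.3],[0,0,-0.04,0,0,0,0.3],[0.0228,0.043,0,0,0,0,0.3],[0.0228,0.043,0,0,0,0,0.3]]]'
$P '[[[0.0228,0.043,0,0,0,0,0.3],[0.0228,0.043,0,0,0,0,0.3],[0.0228,0.043,0,0,0,0,0.3],[0,0,0.05,0,0,0,0.3],[0,0,0.04,0,0,0,0.3]]]'
$P '[[[0,0,0.02,0,0,0,0.3],[0,0,0.006,0,0,0,0.3],[0,0,0,0,0,0,0.3],[0,0,0,0,0,0,0.3],[0,0,0,0,0,0,0.3]]]'
python3 st.py 669.5 83.4 24.2 91
```

```text
time: 10.88
position: [0.541, 0.0142, 0.1611]
tool_rot: [0.703, 0.711, 0.0, 0.001]
ft_force: [0.5, -1.2, -0.9]
grip_width: 0.05
grip_force: 25.0
time: 11.5
position: [0.6679, 0.0844, 0.0684]
tool_rot: [0.703, 0.712, -0.001, -0.001]
ft_force: [0.0, 1.5, -1.5]
grip_width: 0.0506
grip_force: 25.0
time: 12.12
position: [0.6693, 0.0837, 0.0456]
tool_rot: [0.703, 0.711, 0.001, 0.001]
ft_force: [0.1, -0.1, -1.5]
grip_width: 0.0504
grip_force: 25.0
t12.12 p [669.3  83.7  45.6] yaw 90.65 down [ 0.003 -0.    -1.   ] F [ 0.1 -0.1 -1.5] w50.4 gf25.0 q1,6 [-0.04 -0.05]
shift mm [-0.3  0.1 21.4] az -0.35
```

```bash
P="python3 -m pendant"
$P '[[[0,0,0.01,0,0,0,0.3],[0,0,0.006,0,0,0,0.3],[0,0,0.003,0,0,0,0.3],[0,0,0.0015,0,0,0,0.3],[0,0,0,0,0,0,0.3]]]'
python3 st.py 669.5 83.4 24.2 91
python3 - <<'E'
from h import *
s=camera("scene");save(s,"s3.png")
cv2.imwrite("pics/s3c.png",cv2.resize(np.array(s["img"])[200:340,340:500,::-1],None,fx=4,fy=4))
E
```

```text
time: 12.75
position: [0.6677, 0.0838, 0.0243]
tool_rot: [0.703, 0.711, -0.001, -0.001]
ft_force: [-3.4, 0.1, 5.7]
grip_width: 0.0507
grip_force: 25.0
t12.75 p [667.7  83.8  24.3] yaw 90.67 down [-0.002 -0.    -1.   ] F [-3.4  0.1  5.7] w50.7 gf25.0 q1,6 [-0.04 -0.05]
shift mm [-0.4  1.8  0.1] az -0.33
```

View pics/s3c.png

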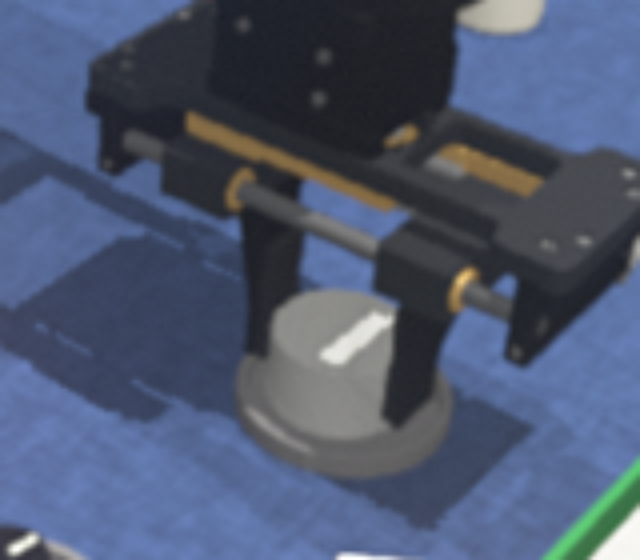

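The can stands in the large dish, with 5.7 N of contact force. I'll release it and go to the heat sink.

```bash
P="python3 -m pendant"
$P '[[[0,0,0,0,0,0,0.75],[0,0,0,0,0,0,0.75],[0,0,0,0,0,0,0.75],[0,0,-0.01,0,0,0,0.85],[0,0,-0.03,0,0,0,1]]]'
$P '[[[0,0,-0.05,0,0,0,1],[0,0,-0.04,0,0,-2.5,1],[-0.0225,-0.042,0,0,0,0,1],[-0.0225,-0.042,0,0,0,0,1],[-0.0225,-0.042,0,0,0,0,1]]]'
$P '[[[-0.0225,-0.042,0,0,0,0,1],[-0.0225,-0.042,0,0,0,0,1],[0,0,0,0,0,0,1],[0,0,0,0,0,0,1],[0,0,0,0,0,0,1]]]'
python3 st.py 456.9 -26.5 70 93.2
python3 - <<'E'
from h import *
s=camera("scene");save(s,"s4.png")
cv2.imwrite("pics/s4c.png",cv2.resize(np.array(s["img"])[170:370,190:470,::-1],None,fx=2.8,fy=2.8))
E
```

```text
time: 13.42
position: [0.667, 0.0838, 0.0626]
tool_rot: [0.703, 0.711, -0.001, -0.001]
ft_force: [0.2, 0.1, 0.5]
grip_width: 0.0771
grip_force: 0.0
time: 14.05
position: [0.5454, 0.0088, 0.1545]
tool_rot: [0.687, 0.727, 0.0, 0.001]
ft_force: [0.7, -1.1, 0.2]
grip_width: 0.0869
grip_force: 0.0
time: 14.68
position: [0.4666, -0.04, 0.1539]
tool_rot: [0.687, 0.727, 0.001, 0.001]
ft_force: [-0.4, 0.2, 0.4]
grip_width: 0.0871
grip_force: 0.0
t14.68 p [466.6 -40.  153.9] yaw 93.21 down [ 0.002 -0.001 -1.   ] F [-0.4  0.2  0.4] w87.1 gf0.0 q1,6 [-0.33 -0.38]
shift mm [14.1 -9.1 83.9] az 0.01
```

View pics/s4c.png

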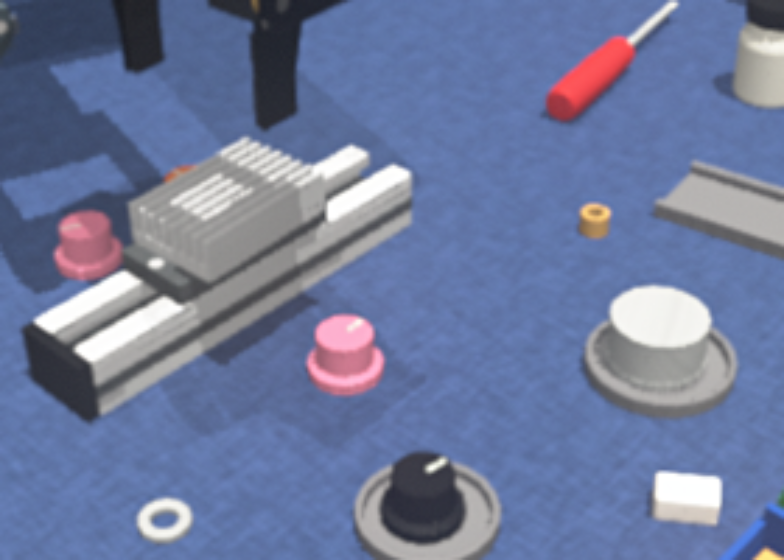

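Knob and can are both upright in their dishes, and the bare heat sink is on the carriage. I'll grip the heat sink now.

```bash
P="python3 -m pendant"
$P '[[[0.0141,-0.0091,0,0,0,0,1],[0,0,0.03,0,0,0,1],[0,0,0.03,0,0,0,1],[0,0,0.015,0,0,0,1],[0,0,0.0085,0,0,0,1]]]' 25
python3 st.py 456.9 -26.5 70 93.2
$P '[[[0,0,0,0,0,0,0.8],[0,0,0,0,0,0,0.6],[0,0,0,0,0,0,0.5],[0,0,0,0,0,0,0.5],[0,0,0,0,0,0,0.5]]]'
python3 st.py 456.9 -26.5 70 93.2
```

```text
time: 15.35
position: [0.4541, -0.0254, 0.0692]
tool_rot: [0.687, 0.727, -0.0, -0.001]
ft_force: [-0.9, 0.4, -0.4]
grip_width: 0.087
grip_force: 0.0
t15.35 p [454.1 -25.4  69.2] yaw 93.22 down [-0.002  0.001 -1.   ] F [-0.9  0.4 -0.4] w87.0 gf0.0 q1,6 [-0.3  -0.36]
shift mm [-1.2  2.7 -0.8] az 0.02
time: 15.98
position: [0.4557, -0.0268, 0.0706]
tool_rot: [0.687, 0.726, 0.0, 0.001]
ft_force: [-0.2, -0.2, 5.2]
grip_width: 0.0597
grip_force: 25.0
t15.97 p [455.7 -26.8  70.6] yaw 93.15 down [ 0.002 -0.    -1.   ] F [-0.2 -0.2  5.2] w59.7 gf25.0 q1,6 [-0.3  -0.36]
shift mm [0.2 1.2 0.6] az -0.05
```

```bash
P="python3 -m pendant"
$P '[[[0,0,-0.005,0,0,0,0.5],[0,0,-0.02,0,0,0,0.5],[0,0,-0.04,0,0,0,0.5],[0,0,-0.03,0,0,0,0.5],[-0.0411,0.027,0,0,0,0,0.5]]]'
$P '[[[-0.0411,0.027,0,0,0,0,0.5],[-0.0411,0.027,0,0,0,0,0.5],[-0.0411,0.027,0,0,0,0,0.5],[-0.0411,0.027,0,0,0,0,0.5],[-0.0411,0.027,0,0,0,0,0.5]]]'
$P '[[[0,0,0,0,0,9.2,0.5],[0,0,0,0,0,9.2,0.5],[0,0,0,0,0,9.2,0.5],[0,0,0,0,0,9.2,0.5],[0,0,0,0,0,9.2,0.5]]]'
$P '[[[0,0,0,0,0,9.2,0.5],[0,0,0,0,0,9.2,0.5],[0,0,0,0,0,9.2,0.5],[0,0,0,0,0,9.2,0.5],[0,0,0,0,0,9.2,0.5]]]'
python3 st.py 631 -264.1 24.6 1.2
```

```text
time: 16.6
position: [0.4823, -0.064, 0.1669]
tool_rot: [0.686, 0.727, -0.0, -0.001]
ft_force: [1.0, 0.3, -1.5]
grip_width: 0.0596
grip_force: 25.0
time: 17.23
position: [0.6302, -0.2647, 0.1643]
tool_rot: [0.687, 0.726, -0.0, -0.001]
ft_force: [1.0, 0.4, -2.0]
grip_width: 0.0601
grip_force: 25.0
time: 17.85
position: [0.6293, -0.2633, 0.1641]
tool_rot: [0.918, 0.398, -0.001, -0.001]
ft_force: [0.5, -0.4, -1.1]
grip_width: 0.0597
grip_force: 25.0
time: 18.48
position: [0.6292, -0.2633, 0.1641]
tool_rot: [1.0, 0.007, -0.001, -0.001]
ft_force: [1.2, -0.2, -1.8]
grip_width: 0.0595
grip_force: 25.0
t18.48 p [ 629.2 -263.3  164.1] yaw 0.85 down [-0.003  0.002 -1.   ] F [ 1.2 -0.2 -1.8] w59.5 gf25.0 q1,6 [-0.56  1.  ]
shift mm [  2.1   1.  139.5] az -0.35
```

```bash
P="python3 -m pendant"
$P '[[[0.002,0.001,0.05,0,0,0,0.5],[0,0,0.04,0,0,0,0.5],[0,0,0.02,0,0,0,0.5],[0,0,0.008,0,0,0,0.5],[0,0,0,0,0,0,0.5]]]'
$P '[[[0,0,0.01,0,0,0,0.5],[0,0,0.006,0,0,0,0.5],[0,0,0.003,0,0,0,0.5],[0,0,0.0015,0,0,0,0.5],[0,0,0,0,0,0,0.5]]]'
python3 st.py 631 -264.1 24.6 1.2
python3 - <<'E'
from h import *
s=camera("scene");save(s,"s5.png")
cv2.imwrite("pics/s5c.png",cv2.resize(np.array(s["img"])[280:480,100:340,::-1],None,fx=2.8,fy=2.8))
E
```

```text
time: 19.1
position: [0.6328, -0.2651, 0.0474]
tool_rot: [1.0, 0.01, 0.0, 0.0]
ft_force: [0.5, -0.1, -1.3]
grip_width: 0.0597
grip_force: 25.0
time: 19.73
position: [0.6324, -0.2648, 0.0265]
tool_rot: [1.0, 0.01, -0.0, 0.0]
ft_force: [0.8, -0.3, -1.6]
grip_width: 0.0595
grip_force: 25.0
t19.73 p [ 632.4 -264.8   26.5] yaw 1.16 down [-0. -0. -1.] F [ 0.8 -0.3 -1.6] w59.5 gf25.0 q1,6 [-0.56  0.99]
shift mm [-1.4 -0.8  1.9] az -0.04
```

View pics/s5c.png

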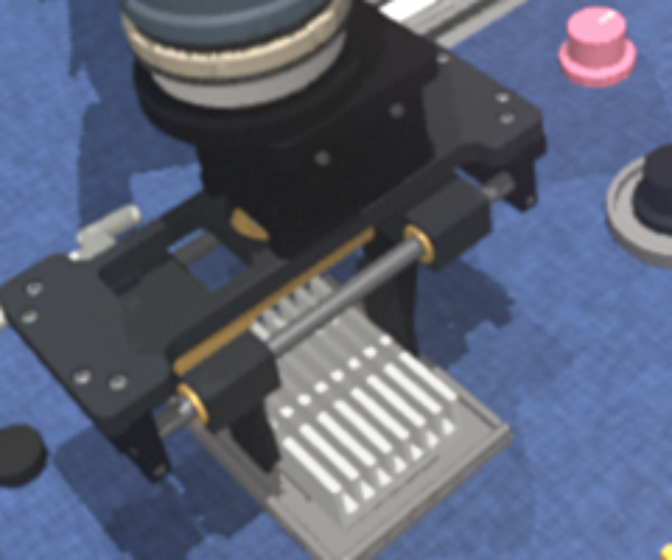

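The heat sink is inside the tray walls and about 2 mm above the floor. I'll lower it until it makes contact.

```bash
P="python3 -m pendant"
$P '[[[-0.001,0,0.001,0,0,0,0.5],[0,0,0.0008,0,0,0,0.5],[0,0,0.0007,0,0,0,0.5],[0,0,0,0,0,0,0.5],[0,0,0,0,0,0,0.5]]]'
python3 st.py 631 -264.1 24.6 1.2
```

```text
time: 20.4
position: [0.6313, -0.2648, 0.0247]
tool_rot: [1.0, 0.01, -0.0, 0.0]
ft_force: [-2.1, 1.5, 5.5]
grip_width: 0.0601
grip_force: 25.0
t20.40 p [ 631.3 -264.8   24.7] yaw 1.16 down [-0. -0. -1.] F [-2.1  1.5  5.5] w60.1 gf25.0 q1,6 [-0.56  0.99]
shift mm [-0.3 -0.7  0.1] az -0.04
```

```bash
P="python3 -m pendant"
$P '[[[0,0,0,0,0,0,0.85],[0,0,0,0,0,0,0.85],[0,0,0,0,0,0,0.85],[0,0,-0.01,0,0,0,0.9],[0,0,-0.03,0,0,0,1]]]'
$P '[[[0,0,-0.05,0,0,-9.9,1],[0,0,-0.04,0,0,-9.9,1],[0,0,0,0,0,-9.9,1],[0,0,0,0,0,-9.9,1],[0,0,0,0,0,-9.9,1]]]'
python3 st.py 454.5 -27.4 150 90.7
python3 - <<'E'
from h import *
import pickle
a=camera("top");s=camera("scene");save(a,"a6.png");save(s,"s6.png");pickle.dump((a,s),open("6.pkl","wb"))
t=cv2.resize(np.array(a["img"])[::,:,::-1],None,fx=.625,fy=.625);r=cv2.resize(np.array(s["img"])[:,:,::-1],None,fx=.625,fy=.625)
cv2.imwrite("pics/6.png",np.hstack([t,r]))
E
```

```text
time: 21.02
position: [0.6302, -0.2641, 0.063]
tool_rot: [1.0, 0.01, -0.002, -0.001]
ft_force: [-0.5, 0.0, -0.5]
grip_width: 0.0819
grip_force: 0.0
time: 21.65
position: [0.6316, -0.2649, 0.1551]
tool_rot: [0.903, 0.43, 0.0, 0.001]
ft_force: [-0.2, 1.1, 0.1]
grip_width: 0.0868
grip_force: 0.0
t21.65 p [ 631.6 -264.9  155.1] yaw 50.98 down [ 0.001 -0.001 -1.   ] F [-0.2  1.1  0.1] w86.8 gf0.0 q1,6 [-0.56  0.12]
shift mm [  73.1 -287.1    4.8] az -39.72
```

View pics/6.png

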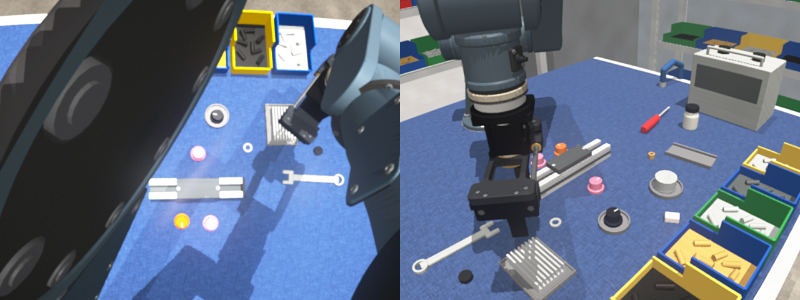

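The heat sink is in the tray and the bare carriage is visible at about (315,300) in the top view. I'll enlarge it to measure.

```bash
python3 - <<'E'
from h import *
A=cv2.imread("pics/a6.png")
cv2.imwrite("pics/6c.png",cv2.resize(A[270:335,230:395],None,fx=4.8,fy=4.8,interpolation=cv2.INTER_CUBIC))
E
```

```text
(no output)
```

View pics/6c.png

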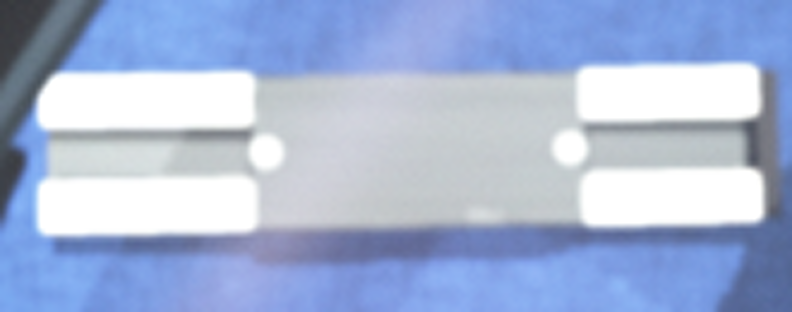

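The plate spans crop columns 256–582 and rows about 72–225, with its dots at (266,153) and (570,148).

```bash
python3 - <<'E'
from h import *
import pickle
a,s=pickle.load(open("6.pkl","rb"))
W=lambda u,v,z:onz(a,230+(u+.5)/4.8-.5,270+(v+.5)/4.8-.5,z)[:2]*1000
d1,d2=W(266,153,.05),W(570,148,.05);d=d1-d2;print("dots",d1,d2,(d1+d2)/2,np.hypot(*d),np.degrees(np.arctan2(d[1],d[0])))
e=[W(256,152,.05),W(582,147,.05),W(420,72,.05),W(420,226,.05)];print(np.round(e,1))
l=[W(38,73,.036),W(38,235,.036),W(763,63,.036),W(765,222,.036)];print(np.round(l,1));d=(l[0]+l[1]-l[2]-l[3])/2;print(np.hypot(*d),np.degrees(np.arctan2(d[1],d[0])))
E
```

```text
dots [453.73755279  22.45038894] [455.09660134 -77.6563966 ] [454.41707707 -27.60300383] 100.11601032980208 90.77779904991172
[[454.1  25.7]
 [455.4 -81.6]
 [480.2 -28.2]
 [429.8 -28. ]]
[[ 480.5   99. ]
 [ 426.7   98.3]
 [ 483.6 -145.7]
 [ 430.  -145.2]]
244.13465568175027 90.75730064580534
```

```bash
P="python3 -m pendant"
$P '[[[0.0122,-0.0478,0,0,0,0,1],[0.0122,-0.0478,0,0,0,0,1],[0.0122,-0.0478,0,0,0,0,1],[0.0122,-0.0478,0,0,0,0,1],[0.0122,-0.0478,0,0,0,0,1]]]' 30
$P '[[[0.0122,-0.0478,0,0,0,0,1],[0,0,0,0,0,-9.9,1],[0,0,0,0,0,-9.9,1],[0,0,0,0,0,-9.9,1],[0,0,0,0,0,-10,1]]]'
$P '[[[0,0,0.03,0,0,0,1],[0,0,0.02,0,0,0,1],[0,0,0.01,0,0,0,1],[0,0,0,0,0,0,1],[0,0,0,0,0,0,1]]]'
python3 st.py 454.6 -27.7 50 90.75
```

```text
time: 22.38
position: [0.4846, -0.0651, 0.1546]
tool_rot: [0.905, 0.426, 0.001, 0.0]
ft_force: [-0.1, 0.2, 0.5]
grip_width: 0.0872
grip_force: 0.0
time: 23.0
position: [0.4564, -0.0265, 0.1546]
tool_rot: [0.704, 0.71, 0.0, 0.001]
ft_force: [0.4, 0.3, -0.8]
grip_width: 0.0872
grip_force: 0.0
time: 23.62
position: [0.4566, -0.0266, 0.0947]
tool_rot: [0.705, 0.709, 0.0, 0.001]
ft_force: [-0.3, 0.1, -0.2]
grip_width: 0.0869
grip_force: 0.0
t23.62 p [456.6 -26.6  94.7] yaw 90.32 down [ 0.001 -0.    -1.   ] F [-0.3  0.1 -0.2] w86.9 gf0.0 q1,6 [-0.3  -0.31]
shift mm [-1.1 -2.1 44.7] az -0.43
```

```bash
P="python3 -m pendant"
$P '[[[-0.0011,-0.0021,0.02,0,0,-0.43,1],[0,0,0.015,0,0,0,1],[0,0,0.006,0,0,0,1],[0,0,0.003,0,0,0,1],[0,0,0,0,0,0,1]]]' 30
python3 st.py 454.6 -27.7 50 90.75
$P '[[[0,0,0,0,0,0,0.8],[0,0,0,0,0,0,0.6],[0,0,0,0,0,0,0.4],[0,0,0,0,0,0,0.4],[0,0,0,0,0,0,0.4]]]'
python3 st.py 452.5 130 50 90.75
```

```text
time: 24.25
position: [0.4542, -0.0276, 0.0504]
tool_rot: [0.702, 0.712, 0.0, 0.0]
ft_force: [0.5, -0.7, 0.2]
grip_width: 0.0867
grip_force: 0.0
t24.25 p [454.2 -27.6  50.4] yaw 90.78 down [ 0.001 -0.    -1.   ] F [ 0.5 -0.7  0.2] w86.7 gf0.0 q1,6 [-0.31 -0.32]
shift mm [-0.1  0.4  0.4] az 0.03
time: 24.88
position: [0.4543, -0.0276, 0.0501]
tool_rot: [0.702, 0.712, 0.0, 0.0]
ft_force: [2.1, -0.1, 0.9]
grip_width: 0.0498
grip_force: 30.0
t24.88 p [454.3 -27.6  50.1] yaw 90.78 down [ 0.001 -0.    -1.   ] F [ 2.1 -0.1  0.9] w49.8 gf30.0 q1,6 [-0.31 -0.32]
shift mm [1.577e+02 4.000e-01 1.000e-01] az 0.03
```

```bash
P="python3 -m pendant"
$P '[[[0.005,0,-0.0005,0,0,0,0.4],[0.01,0,0,0,0,0,0.4],[0.015,0,0,0,0,0,0.4],[0.015,0,0,0,0,0,0.4],[0.015,0,0,0,0,0,0.4]]]'
python3 st.py 452.5 130 50.5 90.75
```

```text
time: 25.5
position: [0.4529, 0.0339, 0.0505]
tool_rot: [0.702, 0.712, -0.0, -0.0]
ft_force: [1.2, -0.1, -2.5]
grip_width: 0.0498
grip_force: 30.0
t25.50 p [452.9  33.9  50.5] yaw 90.83 down [-0.  0. -1.] F [ 1.2 -0.1 -2.5] w49.8 gf30.0 q1,6 [-0.17 -0.19]
shift mm [96.1  1.   0. ] az 0.08
```

```bash
P="python3 -m pendant"
$P '[[[0.016,0.0003,0,0,0,0,0.4],[0.016,0,0,0,0,0,0.4],[0.016,0,0,0,0,0,0.4],[0.016,0,0,0,0,0,0.4],[0.016,0,0,0,0,0,0.4]]]'
$P '[[[0.01,0,0,0,0,0,0.4],[0.007,0,0,0,0,0,0.4],[0,0,0,0,0,0,0.4],[0,0,0,0,0,0,0.4],[0,0,0,0,0,0,0.4]]]'
python3 st.py 452.5 130 50.5 90.75
python3 - <<'E'
from h import *
s=camera("scene");save(s,"s7.png")
print(proj(s,[.428,.0983,.036]),proj(s,[.48,.0983,.036]))
cv2.imwrite("pics/s7c.png",cv2.resize(np.array(s["img"])[140:320,190:410,::-1],None,fx=3.3,fy=3.3))
E
```

```text
time: 26.12
position: [0.4523, 0.1135, 0.0505]
tool_rot: [0.702, 0.712, 0.0, -0.0]
ft_force: [-0.0, 0.1, -3.5]
grip_width: 0.0494
grip_force: 30.0
time: 26.75
position: [0.4521, 0.1291, 0.0505]
tool_rot: [0.703, 0.712, -0.0, -0.0]
ft_force: [0.0, -0.2, -2.8]
grip_width: 0.0495
grip_force: 30.0
t26.75 p [452.1 129.1  50.5] yaw 90.74 down [-0. -0. -1.] F [ 0.  -0.2 -2.8] w49.5 gf30.0 q1,6 [0.04 0.03]
shift mm [0.9 0.4 0. ] az -0.01
(np.float64(315.500688810409), np.float64(221.53343288124583)) (np.float64(337.40189160437154), np.float64(232.0165013642311))
```

View pics/s7c.png

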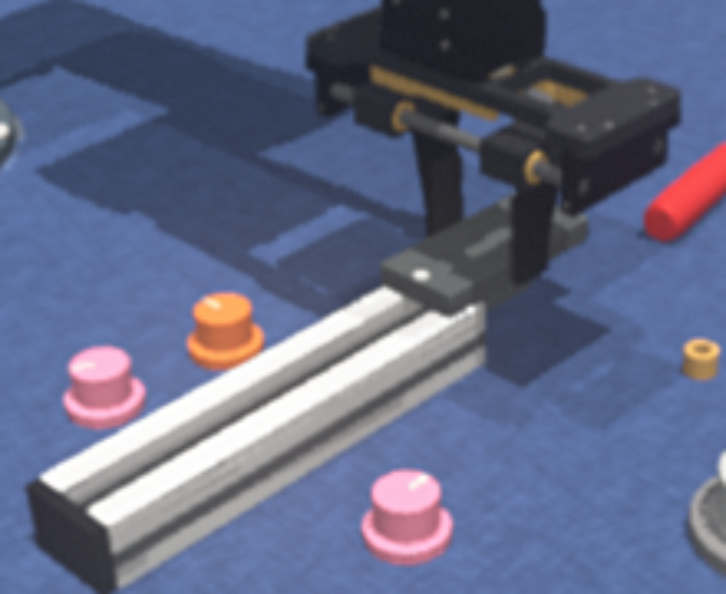

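The carriage is slid out, with its foot fully past the rail end (at about (337,232) in full pixels) and only its own weight on the wrist. I'll lift it and refine the dock pose from edge profiles.

```bash
P="python3 -m pendant"
$P '[[[0,0,-0.005,0,0,0,0.4],[0,0,-0.015,0,0,0,0.4],[0,0,-0.02,0,0,0,0.4],[0,0,-0.02,0,0,0,0.4],[0,0,-0.02,0,0,0,0.4]]]'
python3 - <<'E'
from h import *
import pickle
for nm in("top0","scene0"):
    c=pickle.load(open(nm+".pkl","rb"));S=cv2.cvtColor(np.array(c["img"]),cv2.COLOR_RGB2HSV)[...,1].astype(np.float32)
    C0=np.array([.6425,.2445]);th=np.radians(8.6);ex=np.array([np.cos(th),np.sin(th)]);ey=np.array([-ex[1],ex[0]])
    def edge(d,o,half,offs,z):
        r=np.arange(half-.02,half+.02,.0005);out=[]
        for f in offs:
            P=np.array([proj(c,[*(C0+d*t+o*f),z]) for t in r],np.float32)
            v=cv2.remap(S,P[None,:,0],P[None,:,1],cv2.INTER_LINEAR)[0]
            h=(np.median(v[:12])+np.median(v[-12:]))/2;i=np.where(v>h)[0]
            if len(i) and i[0]>0: k=i[0];out.append((f,r[k-1]+(h-v[k-1])/(v[k]-v[k-1])*.0005))
        out=np.array(out)*1000
        if len(out)<4: return None
        s,b=np.polyfit(out[:,0],out[:,1],1);return np.round([np.median(out[:,1]),np.degrees(np.arctan(s)),np.std(out[:,1]-s*out[:,0]-b)],2)
    for z in(.010,0.004,0.):
        print(nm,z,"+y",edge(ey,ex,.03,np.linspace(-.05,.05,21),z),"-y",edge(-ey,ex,.03,np.linspace(-.05,.05,21),z),"+x",edge(ex,ey,.065,np.linspace(-.02,.02,9),z),"-x",edge(-ex,ey,.065,np.linspace(-.02,.02,9),z))
E
python3 st.py 642.5 244.5 110 8.6
```

```text
time: 27.42
position: [0.4517, 0.1293, 0.1315]
tool_rot: [0.702, 0.712, -0.0, -0.0]
ft_force: [0.4, -0.3, -3.3]
grip_width: 0.0494
grip_force: 30.0
top0 0.01 +y [31.03  0.13  0.08] -y [31.71 -0.15  0.12] +x [6.49e+01 6.00e-02 6.00e-02] -x [66.48  0.26  0.11]
top0 0.004 +y [32.81  0.12  0.07] -y [30.46 -0.18  0.13] +x [67.14 -0.11  0.07] -x [65.32  0.29  0.16]
top0 0.0 +y [33.99  0.07  0.07] -y [29.6  -0.16  0.12] +x [68.64 -0.41  0.2 ] -x [64.49  0.29  0.18]
scene0 0.01 +y [3.16e+01 1.00e-02 2.50e-01] -y [43.04 -0.29  0.12] +x [69.23 -1.73  0.44] -x [61.16  0.6   0.32]
scene0 0.004 +y [41.24  0.17  0.21] -y [34.53 -0.23  0.14] +x [67.4   0.13  0.08] -x [64.77 -4.11  0.81]
scene0 0.0 +y [45.75  0.29  0.16] -y [28.73 -0.38  0.14] +x [66.08  0.58  0.1 ] -x [67.21 -3.55  0.94]
t27.43 p [451.7 129.3 131.5] yaw 90.77 down [-0.  0. -1.] F [ 0.4 -0.3 -3.3] w49.4 gf30.0 q1,6 [0.04 0.03]
shift mm [112.6 192.3  21.4] az 82.17
```

```bash
P="python3 -m pendant"
$P '[[[0.0227,0.0386,0,0,0,0,0.4],[0.0227,0.0386,0,0,0,0,0.4],[0.0227,0.0386,0,0,0,0,0.4],[0.0227,0.0386,0,0,0,0,0.4],[0.0227,0.0386,0,0,0,0,0.4]]]'
$P '[[[0,0,0,0,0,9.1,0.4],[0,0,0,0,0,9.1,0.4],[0,0,0,0,0,9.1,0.4],[0,0,0,0,0,9.1,0.4],[0,0,0,0,0,9.1,0.4]]]'
$P '[[[0,0,0,0,0,9.1,0.4],[0,0,0,0,0,9.1,0.4],[0,0,0,0,0,9.1,0.4],[0,0,0,0,0,9.1,0.4],[0,0,0,0,0,0,0.4]]]'
python3 st.py 643.3 245.6 36.1 8.74
```

```text
time: 28.05
position: [0.644, 0.246, 0.1304]
tool_rot: [0.702, 0.712, -0.001, -0.0]
ft_force: [-0.2, 0.8, -3.2]
grip_width: 0.0496
grip_force: 30.0
time: 28.68
position: [0.6427, 0.2452, 0.1302]
tool_rot: [0.924, 0.382, -0.001, -0.0]
ft_force: [0.1, -0.0, -3.1]
grip_width: 0.0499
grip_force: 30.0
time: 29.3
position: [0.6428, 0.2453, 0.1302]
tool_rot: [0.997, 0.078, -0.001, 0.0]
ft_force: [0.0, -0.3, -3.6]
grip_width: 0.0496
grip_force: 30.0
t29.30 p [642.8 245.3 130.2] yaw 8.98 down [-0.001 -0.    -1.   ] F [ 0.  -0.3 -3.6] w49.6 gf30.0 q1,6 [0.2  1.62]
shift mm [ 0.7 -0.3 94.1] az 0.24
```

```bash
P="python3 -m pendant"
$P '[[[0.0007,-0.0003,0.03,0,0,0.24,0.4],[0,0,0.03,0,0,0,0.4],[0,0,0.02,0,0,0,0.4],[0,0,0,0,0,0,0.4],[0,0,0,0,0,0,0.4]]]'
python3 st.py 643.3 245.6 36.1 8.74
```

```text
time: 29.92
position: [0.6451, 0.2462, 0.0515]
tool_rot: [0.997, 0.076, 0.001, -0.0]
ft_force: [-0.7, -0.1, -2.8]
grip_width: 0.05
grip_force: 30.0
t29.93 p [645.1 246.2  51.5] yaw 8.68 down [ 0.002  0.    -1.   ] F [-0.7 -0.1 -2.8] w50.0 gf30.0 q1,6 [0.2  1.62]
shift mm [-1.9  0.3 15.4] az -0.06
```

```bash
P="python3 -m pendant"
$P '[[[-0.0012,0.0002,0.007,0,0,0,0.4],[0,0,0.004,0,0,0,0.4],[0,0,0.002,0,0,0,0.4],[0,0,0.0007,0,0,0,0.4],[0,0,0,0,0,0,0.4]]]'
python3 st.py 643.3 245.6 36.1 8.74
```

```text
time: 30.55
position: [0.6431, 0.2456, 0.0369]
tool_rot: [0.997, 0.075, 0.0, -0.0]
ft_force: [-0.3, 0.8, -3.4]
grip_width: 0.0495
grip_force: 30.0
t30.55 p [643.1 245.6  36.9] yaw 8.65 down [ 0.  0. -1.] F [-0.3  0.8 -3.4] w49.5 gf30.0 q1,6 [0.2  1.62]
shift mm [0.2 0.1 0.8] az -0.09
```

```bash
P="python3 -m pendant"
$P '[[[0,0,0.0005,0,0,0,0.4],[0,0,0.0004,0,0,0,0.4],[0,0,0.0003,0,0,0,0.4],[0,0,0,0,0,0,0.4],[0,0,0,0,0,0,0.4]]]'
python3 st.py 643.3 245.6 36.1 8.74
```

```text
time: 31.18
position: [0.6431, 0.2457, 0.0362]
tool_rot: [0.997, 0.075, 0.0, -0.0]
ft_force: [-2.8, -0.1, 2.3]
grip_width: 0.0495
grip_force: 30.0
t31.18 p [643.1 245.7  36.2] yaw 8.65 down [ 0.  0. -1.] F [-2.8 -0.1  2.3] w49.5 gf30.0 q1,6 [0.2  1.62]
shift mm [0.2 0.1 0.1] az -0.09
```

Contact with the dock floor (the load has shifted by 5.7 N). I'll release, lift straight up, back off and take the final look.

```bash
P="python3 -m pendant"
$P '[[[0,0,0,0,0,0,0.7],[0,0,0,0,0,0,0.75],[0,0,0,0,0,0,0.75],[0,0,0,0,0,0,0.75],[0,0,-0.01,0,0,0,0.8]]]'
$P '[[[0,0,-0.03,0,0,0,1],[0,0,-0.05,0,0,0,1],[0,0,-0.06,0,0,0,1],[0,-0.05,-0.03,0,0,0,1],[-0.03,-0.05,0,0,0,0,1]]]'
$P '[[[-0.03,-0.05,0,0,0,0,1],[-0.03,-0.05,0,0,0,0,1],[-0.03,-0.05,0,0,0,0,1],[0,0,0,0,0,0,1],[0,0,0,0,0,0,1]]]'
python3 st.py
python3 - <<'E'
from h import *
import pickle
a=camera("top");s=camera("scene");pickle.dump((a,s),open("8.pkl","wb"));save(a,"a8.png");save(s,"s8.png")
A=np.array(a["img"])[:,:,::-1];S=np.array(s["img"])[:,:,::-1]
t=cv2.resize(A[140:245,120:480],(800,233),interpolation=cv2.INTER_CUBIC)
r=cv2.resize(S[220:480,140:520],(526,360));d=cv2.resize(S[220:280,410:520],(274,149),interpolation=cv2.INTER_CUBIC)
e=cv2.resize(A[145:240,125:190],(144,211),interpolation=cv2.INTER_CUBIC)
out=np.zeros((593,800,3),np.uint8);out[:233]=t;out[233:,:526]=r;out[233:382,526:]=d;out[382:593,526:670]=e
cv2.imwrite("pics/8.png",out)
E
```

```text
time: 31.8
position: [0.6422, 0.2455, 0.045]
tool_rot: [0.997, 0.075, -0.001, 0.0]
ft_force: [-0.3, -0.8, 0.1]
grip_width: 0.0679
grip_force: 0.0
time: 32.42
position: [0.6023, 0.3415, 0.2211]
tool_rot: [0.997, 0.074, 0.006, -0.002]
ft_force: [-0.0, 0.7, -0.8]
grip_width: 0.0868
grip_force: 0.0
time: 33.05
position: [0.4868, 0.4748, 0.2163]
tool_rot: [0.997, 0.076, 0.001, 0.0]
ft_force: [0.5, -0.5, -0.0]
grip_width: 0.087
grip_force: 0.0
t33.05 p [486.8 474.8 216.3] yaw 8.70 down [ 0.001 -0.    -1.   ] F [ 0.5 -0.5 -0. ] w87.0 gf0.0 q1,6 [0.61 2.03]
```

View pics/8.png

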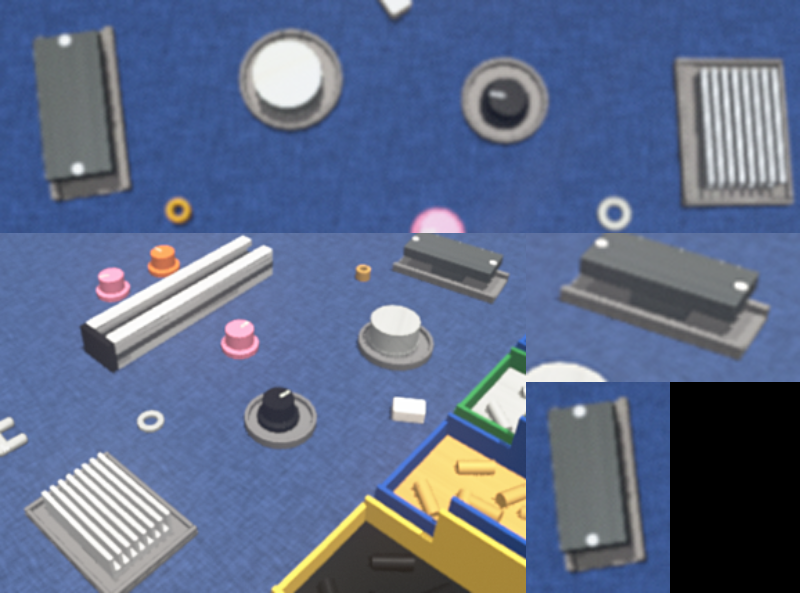

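All four things are in place and upright, and the gripper is clear. The carriage's two dots are at about (149,158) and (155,216) in the top view; I'll check numerically that it is centred.

```bash
python3 - <<'E'
from h import *
import pickle
a,s=pickle.load(open("8.pkl","rb"));g=np.array(a["img"]).min(2).astype(float)
P=[]
for u,v in((149,158),(155,216)):
    w=g[v-5:v+6,u-5:u+6].copy();w=np.clip(w-130,0,None);yy,xx=np.mgrid[v-5:v+6,u-5:u+6]
    P.append(onz(a,(w*xx).sum()/w.sum(),(w*yy).sum()/w.sum(),.036)[:2]*1000)
d=P[0]-P[1];print(np.round(P,1),(P[0]+P[1])/2,np.hypot(*d),np.degrees(np.arctan2(d[1],d[0])))
E
```

```text
[[692.5 253.1]
 [593.6 238. ]] [643.03812097 245.54137032] 99.98537748154254 8.673235193868598
```

The carriage centre measures (643.0, 245.5) mm at 8.67°, and the dock is at (643.3, 245.6) mm at 8.74°. I'm handing the job in.

```bash
python3 -c "
from rig import hand_in
print(hand_in())"
```

```text
the job is handed in; nothing more can be done
None
```

The job is done and handed in at about 33 s of the 114 s: knob, can and heat sink are in their dishes and tray, and the carriage stands in the dock within about 0.5 mm and 0.1° of centre, all upright and released.

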